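# Close the herb tin in the spring press

## Task

The red-lidded herb tin still has its lid standing proud: push it out of the touching row without disturbing the other two tins or anything else, and slide it along the ledge, never lifting or tipping it, under the press until it is home against both stop pins. Push the orange lever paddle down until the lid is fully home, then let the lever up slowly, staying on it to its upper stop (a second or more for the way up) so that it never snaps back. Leave the closed tin standing in the press with the lever up.

Things in the scene. Friction and masses are not known exactly. Their poses are not given: they have to be found in the camera images.
- red_tin_mid (a point): Middle of the tin to be closed: round steel tin, 56 mm diameter, about 115 g, with a red lid (55 mm diameter, 12 mm thick). Point on its axis, 23 mm above the ledge; z up. The steel body is 34 mm tall (push it there); the lid's top is up to 52 mm above the ledge while proud (a copper neck shows below it), 46 mm when fully home.
- red_tin: The same tin; origin at the centre of its underside, z up.
- lid (a joint): Travel of the red lid down onto the tin, m: 0 to 1.5 mm at the start (proud), 0.006 fully home. It is held by friction and needs about 8 N straight down; it stays where it is pushed.
- green_tin_mid (a point): Middle of a closed tin with a green lid, same tin 56 mm diameter, 46 mm tall, about 100 g; point on its axis 23 mm above the ledge. The three tins stand touching in one straight row (centres 56 mm apart), in any order.
- white_tin_mid (a point): Middle of a closed tin with a white lid, same size; point on its axis 23 mm above the ledge.
- press: Fixed green tin press. Origin: centre of its bay (flat brass disc, 58 mm, no step). +x points into the bay from the open front, roughly away from the robot; +y to the hinge post (90 mm tall, around (24, 90) mm). Two stop pins (10 mm diameter, 26 mm tall) stand at (+25, +-21) mm: a tin touching both is centred in the bay. At x < -13 mm there is only the flat foot, 10 mm high by the post.
- bay (a point): Centre of the bay, on the ledge (the origin of the press). The lever's rubber pad (26 mm diameter) hangs over it, underside about 60 mm above the ledge with the lever up. The lever beam (14 mm wide) runs above press x = +24 mm from the post to y = -90 mm, its top 83 mm above the ledge at the hinge, about 110 mm at the free end.
- lever (a joint): Press lever angle, rad: 0 = up at its stop, grows as the paddle goes down; the pad meets the proud lid at about 0.09, lid fully home at about 0.15, end stop 0.20. A spring drives it up: at the paddle about 1 N at the top, 10 N at 0.15, plus 4 N for the lid. Let go when down, it snaps up at several rad/s; slow means under 0.8 rad/s (140 mm/s at the paddle).
- paddle (a point): Centre of the top face of the orange paddle at the lever's free end, which is pressed straight down; the paddle is 30 mm (press x) by 44 mm (press y), at (26, -90) mm in the press frame, about 115 mm above the ledge when up. It is 180 mm from the hinge axis and moves down about 28 mm until the lid is home.
- white_pot: Bystander: white enamel pot with herbs, 92 mm diameter, 75 mm tall (leaves to 130 mm); origin at the centre of its underside.
- blue_pot: Bystander: blue enamel pot with herbs, 92 mm diameter, 75 mm tall (leaves to 130 mm); origin at the centre of its underside.
- tumbler: Bystander: glass tumbler, 68 mm diameter, 85 mm tall; origin at the centre of its underside.
- mister: Bystander: white plastic mister with green trigger head and brass tip, 68 mm diameter, 181 mm tall; origin at the centre of its underside.

How it is judged:
By the outcome, as a careful person would: the job done as asked, in the order asked, and still so for the second after the job is handed in, with the robot touching nothing.
It also fails if it takes over 72 s, if anything falls off the work surface, if the arm or the gripper's body presses on something with over 40 N, if the wrist force passes 120 N, or if a joint passes its speed limit or range.

## Robot

A 7-joint arm with a two-finger parallel gripper is mounted at the origin on the work surface. World frame = base frame: x ahead of the robot, y to its left, z up, the work surface at z = 0. Lengths are in m, angles in rad, forces in N, time in s.
With the tool pointing down it reaches from about 0.4 to 0.85 m from the base axis. Payload 4.4 kg.
Tool frame: the origin (TCP) lies at the very end of the fingers, on their centre line; the grasp point (between the pads) lies 19 mm behind it (env.pinch_z is the distance from the TCP to the grasp point, in m); z points along the fingers, y is the line along which they close (so a half turn about z gives the same grasp; the last joint's range is limited). The gripper opens to 94 mm and grips with 3 to 60 N. Pads are 16 mm wide; open, the fingers measure 119 mm over their backs; the gripper's body (75 mm by 177 mm) begins 78 mm behind the grasp point.
Start: joints at [1.277, 0.628, 0.038, 1.517, -0.027, 0.996, -0.02], TCP at [0.147, -0.633, 0.205] pointing down, gripper open.
Joint ranges: [-3.06, 3.06], [-0.37, 2.12], [-1.25, 1.32], [0.18, 2.47], [-1.1, 4.24], [0.23, 1.98], [-2.94, 2.94]. Speed limits (rad/s): [2.57, 2.57, 3.14, 3.14, 3.14, 3.14, 3.14].

## Interface

Orientations are given as a unit quaternion [w, x, y, z].
In Python, from cell import telemetry, vision, close_job, env gives the robot as it stands.
- The arm moves only by the shell command python3 -m pendant 'ROWS' [OPENING] [FORCE]. ROWS is JSON, a list of rows, each an object of numbers: "dx", "dy", "dz": the shift along the world's x, y, z scaled (see below); "wx", "wy", "wz": the turn, a rotation vector about the world's x, y, z scaled (see below). A call has 1 to 5 rows; each row is the pose to reach, as a shift and turn from the pose commanded when the call began; what a row does not reach only later rows make up. The controller multiplies each number of a shift by 150 mm and each number of a turn by 90 degrees. A row lasts 1/12 s, in which the tool goes at most 41.7 mm and 7.16 degrees, less where a joint would pass 70% of its speed; a pose out of reach is approached as far as the arm can. A call with a number of a shift or a turn outside -1 to 1 is refused whole. A call with a gripper value outside its range is refused whole. OPENING is the closure, from 0 (fully open) to 1 (shut), set as the call begins (- or left out, the last holds). The fingers move at their own pace and stop on an object; FORCE is the grip in N (left out, the last holds). Time passes only in rows, so rows that repeat a pose let the fingers close. It gives the time, the measured TCP pose, the force, the opening and the grip force at its end, in the units of the state.
- telemetry.observe(): the state, without advancing time (a new reading comes with each control period).
- vision.snapshot(name): name is "side" or "top" or "wrist"; returns (picture, depth): 400x640x3 uint8, blue, green, red; 400x640 float32, m along the optical axis (not along the pixel's ray), 0 where there is no reading.
- vision.camera_model(name): a dict with "fovy" (degrees; the focal length in pixels is half the picture's height over the tangent of half this angle, whatever the lens; pixels are square), "cx", "cy" (the principal point, pixels), "rvec" (rotation vector, rad) and "tvec" (3), from world to camera coordinates, as OpenCV has them. Camera axes: x right, y down, z forward; pixel columns grow to the right and rows downward; lengths in m; the calibration is good to about 2 mm. A picture is of the moment at which its call begins: read the wrist's pose just before it. camera_model takes no time and is no camera call; for the wrist camera it gives the pose at the moment of the call.
- close_job(): hands the job in; it is judged then, once.
The state is a dict: "clock": time; "qpos": joint angles; "qd": joint speeds; "joint_efforts": joint torques, N m; "eef_pos": TCP position; "ee_rot": TCP orientation; "ft_force": force on the tool from outside, world axes, zero at the start; "torque": the same for the moment, N m; "width": opening from 0.0 (shut) to 1.0 (fully open); "gripper_force": force on a finger pad.
Only numpy, scipy, OpenCV 4.12 (cv2) and the standard library are available. Lean on these libraries where they do the work, as an engineer would, in place of code of your own. Each camera call takes 0.05 s, during which the arm holds its last target. There are 200 camera calls.

## Working session

There is one attempt and no reset: what is moved stays moved. The work goes in short steps, Python scripts to look and compute and a shell command to move; the robot and the scene stay as the last step left them, time stands still between calls to the robot, and variables do not carry over. Pictures are saved under pics/ and viewed, at most 11 in all, crops included, and the job is handed in when it is done.

```bash
mkdir -p pics; ls
python3 - <<'E'
from cell import telemetry, vision, env
import cv2,numpy as np
print(telemetry.observe())
for n in ("side","top"):
    p,d=vision.snapshot(n); cv2.imwrite(f"pics/{n}0.png",p); np.save(f"pics/{n}0.npy",d); print(n,vision.camera_model(n))
E
```

```text
pics
{'clock': 0.0, 'qpos': array([ 1.27719593,  0.62930227,  0.03848092,  1.51836293, -0.02695796,
        0.99631312, -0.01998123]), 'qd': array([ 5.13515415e-05, -7.61800255e-04, -3.24650960e-04, -7.83079118e-04,
       -1.21810073e-03,  9.28778791e-04,  8.32840076e-04]), 'joint_efforts': array([-1.39374515e-04, -5.49722099e+01,  1.14371963e+00, -1.86631608e+01,
       -5.21663111e-02,  2.37584801e-02,  1.95934899e-04]), 'eef_pos': array([ 0.1466337 , -0.6325562 ,  0.20458492]), 'ee_rot': array([-9.22072445e-04,  9.93519367e-01,  1.13659120e-01, -1.45987603e-04]), 'ft_force': array([ 0.01466277, -0.22203362, -0.01551911]), 'torque': array([-0.01034364,  0.00385398, -0.02303543]), 'gripper_force': 0.0, 'width': 0.998114257121654}
side {'fovy': 47.54205205703974, 'cx': 316.7463035397663, 'cy': 200.3079982117082, 'rvec': array([ 0.11240661, -2.88741413,  1.13830916]), 'tvec': array([0.60731315, 0.0872793 , 1.40681915])}
top {'fovy': 47.71252466362042, 'cx': 314.1180710077696, 'cy': 199.1923980793091, 'rvec': array([ 2.1820261 , -2.16655884,  0.07981723]), 'tvec': array([0.0291682 , 0.62002689, 1.28959174])}
```

View pics/top0.png

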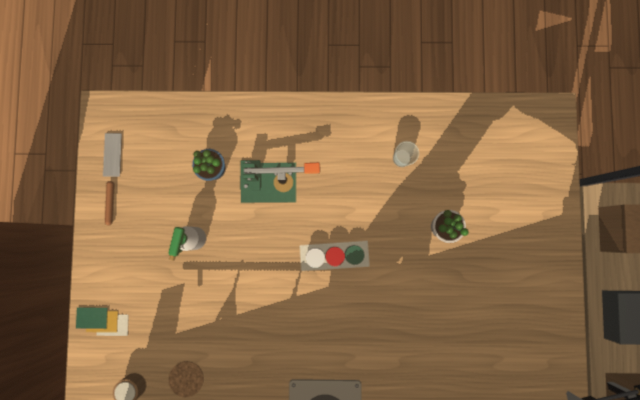

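View pics/side0.png

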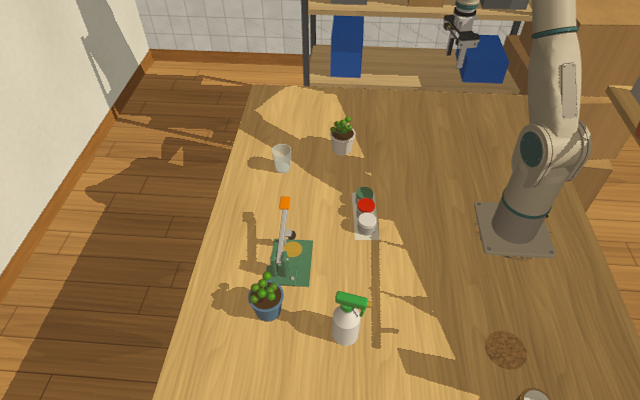

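The top view has world +x up and +y left. White tin is at about (315,258), red at (335,256), green at (355,255), the press plate at (268,182), the bay disc at (284,184) and the orange paddle at (312,168). Red is the middle tin, so I'll push it straight out, perpendicular to the row. The side view agrees.

```bash
cat > h.py <<'E'
import cv2,numpy as np
from cell import telemetry,vision,env
def cam(n):
    m=vision.camera_model(n);f=200/np.tan(np.radians(m['fovy'])/2)
    R=cv2.Rodrigues(np.array(m['rvec']))[0];return f,m['cx'],m['cy'],R,np.array(m['tvec'])
def ray(c,u,v):
    f,cx,cy,R,t=c;return -R.T@t,R.T@np.array([(u-cx)/f,(v-cy)/f,1])
def onz(c,u,v,z):
    o,d=ray(c,u,v);return o+d*(z-o[2])/d[2]
def cloud(c,d):
    f,cx,cy,R,t=c;v,u=np.mgrid[:400,:640]
    P=np.stack([(u-cx)/f*d,(v-cy)/f*d,d],-1)-t
    return P@R
def blob(p,name,roi=None,amin=25):
    h=cv2.cvtColor(p,cv2.COLOR_BGR2HSV).astype(int);H,S,V=h[...,0],h[...,1],h[...,2]
    m={'red':((H<4)|(H>176))&(S>180)&(V>90),'orange':(H>=5)&(H<14)&(S>215)&(V>150),
       'white':(S<60)&(V>150),'dgreen':(H>60)&(H<95)&(S>60),'brass':(H>13)&(H<28)&(S>120)&(V>100)}[name].astype(np.uint8)
    if roi: k=np.zeros_like(m);k[roi[1]:roi[3],roi[0]:roi[2]]=1;m*=k
    n,l,s,c=cv2.connectedComponentsWithStats(m)
    return [(c[i].round(1),s[i].tolist(),l==i) for i in np.argsort(-s[:,4]) if i and s[i,4]>=amin]
E
python3 - <<'E'
from h import *
np.set_printoptions(precision=4,suppress=True)
for n,rois in (("top",{'red':None,'orange':(290,140,340,190),'white':(303,245,326,270),'dgreen':(343,243,369,270),'brass':(270,170,300,197)}),
             ("side",{'red':(350,190,385,220),'orange':(275,190,300,215),'white':(355,212,380,240),'dgreen':(352,180,378,200),'brass':(280,235,310,260)})):
    p=cv2.imread(f"pics/{n}0.png");d=np.load(f"pics/{n}0.npy");c=cam(n);W=cloud(c,d)
    for k,r in rois.items():
        for ct,s,m in blob(p,k,r)[:2]: 
            q=W[m&(d>0)]; print(n,k,ct,s,'cloud med',np.median(q,0),'z90',np.percentile(q[:,2],90))
    if n=="top":
        for u,v in ((300,256),(365,246),(250,267),(220,266),(200,300),(245,200),(292,200),(310,248),(265,190),(450,300)): print(u,v,W[v,u])
        m=blob(p,'dgreen',(235,155,302,208))
        for ct,s,mm in m[:2]: 
            print(ct,s); cs=cv2.findContours(mm.astype(np.uint8),0,2)[0]; print(cv2.minAreaRect(max(cs,key=cv2.contourArea)))
        cv2.imwrite("pics/topcrop.png",cv2.resize(p[140:290,170:380],None,fx=3.8,fy=3.8,interpolation=2))
E
```

```text
top red [334.6 256. ] [326, 248, 18, 17, 233] cloud med [ 0.4574 -0.0266  0.0519] z90 0.05497510281010172
top white [313.2 256.8] [303, 246, 23, 22, 384] cloud med [0.4538 0.0352 0.0447] z90 0.04838023197769841
top brass [283.7 183.9] [274, 174, 19, 18, 192] cloud med [0.6651 0.1207 0.0015] z90 0.005781910573606005
top brass [298.1 180.7] [297, 173, 3, 16, 44] cloud med [ 0.6775  0.0822 -0.0008] z90 0.003058756796174547
300 256 [ 0.4541  0.0742 -0.0045]
365 246 [ 0.485  -0.1167  0.0003]
250 267 [ 0.4209  0.2209 -0.0029]
220 266 [ 0.4231  0.3092 -0.0024]
200 300 [ 0.3238  0.366  -0.0049]
245 200 [0.6181 0.239  0.0008]
292 200 [0.6189 0.0993 0.003 ]
310 248 [ 0.4779  0.0449 -0.0011]
265 190 [0.6483 0.18   0.0009]
450 300 [ 0.3313 -0.362   0.0034]
side white [366.8 224.9] [355, 212, 22, 28, 365] cloud med [0.4521 0.0462 0.0408] z90 0.0457165136819027
side dgreen [359.7 193.3] [358, 188, 5, 10, 26] cloud med [ 0.4777 -0.07    0.0445] z90 0.04752988485649295
side brass [292.7 248.8] [284, 242, 18, 15, 218] cloud med [ 0.6712  0.128  -0.    ] z90 0.0034348596058031704
side brass [302.3 236.9] [294, 235, 16, 5, 71] cloud med [ 0.647   0.0799 -0.0014] z90 0.0013213445341103902
```

View pics/topcrop.png

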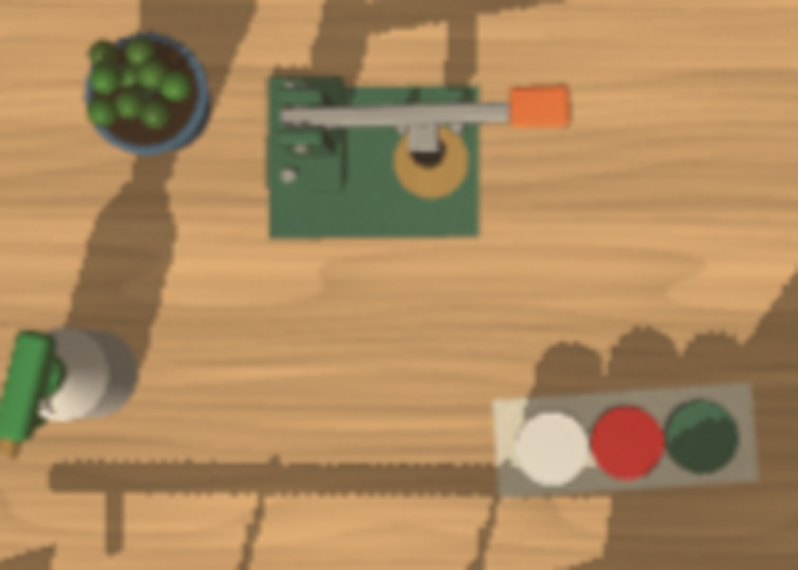

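The enlarged crop shows the long dark strip is only a shadow (depth is about 0). The tins stand in a row tilted by about 4°: white (551,449), red (627,442), green (702,437). The bay disc is at (431,161), radius 37, the paddle at (540,106), and the plate's front edge runs from (270,238) to (479,236). All are crop pixels.

Run:
```python
from h import *
np.set_printoptions(precision=4,suppress=True)
T=cam("top");S=cam("side")
g=lambda x,y:((x+.5)/3.8+170-.5,(y+.5)/3.8+140-.5)
for n,(x,y),z in (('white',(551,449),.046),('red',(627,442),.0515),('green',(702,437),.046),('bay',(431,161),.001),('paddle',(540,106),.115),('plateFL',(270,238),.003),('plateFR',(479,236),.003),('plateBR',(479,89),.003),('mister',(85,375),.12),('beamL',(285,116),.085),('beamR',(508,112),.11)):
    print(n,onz(T,*g(x,y),z))
def tri(a,b):
    (o1,d1),(o2,d2)=ray(T,*a),ray(S,*b)
    s=np.linalg.lstsq(np.stack([d1,-d2],1),o2-o1,rcond=None)[0];p,q=o1+s[0]*d1,o2+s[1]*d2
    return (p+q)/2,np.linalg.norm(p-q)
for n in("top","side"):
    p=cv2.imread(f"pics/{n}0.png");h=cv2.cvtColor(p,cv2.COLOR_BGR2HSV);c=cam(n)
    x=(540-0)/3.8+170;u,v=(312,168) if n=="top" else (285,202)
    print(n,h[v,u]);
    near=(cv2.absdiff(p,np.full_like(p,p[v,u])).max(2)<45).astype(np.uint8)
    k,l,s,ct=cv2.connectedComponentsWithStats(near);i=l[v,u];print('paddle',ct[i],s[i],onz(c,*ct[i],.115))
    if n=="top":pt=ct[i]
    else:print('tri paddle',tri(pt,ct[i]))
    ru,rv=(335,256) if n=="top" else (366,205)
    near=((h[...,0]<6)|(h[...,0]>174))&(h[...,1]>150)
    k,l,s,ct=cv2.connectedComponentsWithStats(near.astype(np.uint8));i=l[rv,ru];print('red',ct[i],s[i],onz(c,*ct[i],.0515))
    if n=="side":
        cv2.imwrite("pics/sidecrop.png",cv2.resize(p[180:300,240:390],None,fx=5,fy=5,interpolation=2))
```

```text
white [0.4515 0.0307 0.046 ]
red [ 0.4574 -0.0258  0.0515]
green [ 0.4613 -0.0818  0.046 ]
bay [0.6726 0.1266 0.001 ]
paddle [0.699  0.0398 0.115 ]
plateFL [0.6111 0.2513 0.003 ]
plateFR [0.6138 0.0883 0.003 ]
plateBR [0.7294 0.0896 0.003 ]
mister [0.5043 0.36   0.12  ]
beamL [0.6951 0.2279 0.085 ]
beamR [0.6953 0.0629 0.11  ]
top [ 10 184 225]
paddle [217.0756 198.7695] [   66    92   403   308 46650] [0.6118 0.2963 0.115 ]
red [334.6522 256.0109] [326 247  19  19 276] [ 0.4572 -0.0258  0.0515]
side [ 16 255 230]
paddle [284.6261 202.513 ] [280 197  11  12 115] [0.6991 0.0487 0.115 ]
tri paddle (array([0.6267, 0.2502, 0.3349]), np.float64(0.06619605588020366))
red [365.7876 204.8135] [357 198  18  14 193] [ 0.4578 -0.0183  0.0515]
```

View pics/sidecrop.png

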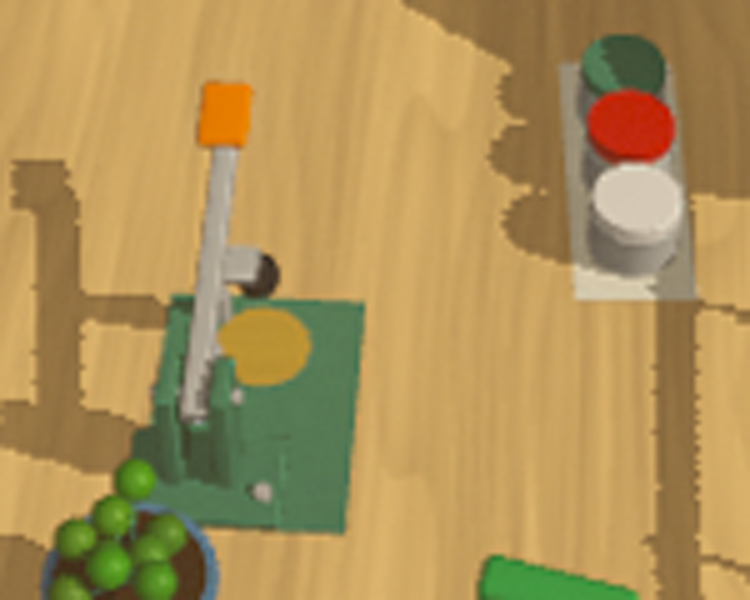

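Positions agree with the given sizes: tin spacing is 56–57 mm and the paddle lies where the press frame puts it. The push direction out of the row heads about +5° from +x. I'll move to a point above and behind the red tin, with the fingers nearly shut.

```bash
python3 -m pendant '[{"dx":0.85,"dy":0.8,"wz":-0.0895},{"dx":0.85,"dy":0.8,"wz":-0.0895},{"dx":0.85,"dy":0.8,"wz":-0.0895},{"dx":0.85,"dy":0.8,"wz":-0.0895},{"dx":0.85,"dy":0.8,"wz":-0.0895}]' 0.83 20
python3 -m pendant '[{"dx":0.84,"dy":0.8},{"dx":0.84,"dy":0.8},{"dx":0.84,"dy":0.8},{"dx":0.84,"dy":0.8},{"dx":0.84,"dy":0.8}]'
python3 -m pendant '[{"dy":0.85},{"dy":0.85},{"dy":0.85},{"dy":0.85}]'
python3 -m pendant '[{"dy":0.85},{"dy":0.85},{"dy":0.85},{"dy":0.85}]'
python3 -m pendant '[{"dy":0.7},{"dy":0.7},{"dy":0.7},{"dy":0.7},{"dy":0.7}]'
python3 - <<'E'
from h import *
np.set_printoptions(precision=4,suppress=True)
s=telemetry.observe();print(s['clock'],s['eef_pos'],s['ee_rot'],s['width'],s['ft_force'],s['qpos'])
p,d=vision.snapshot("wrist");cv2.imwrite("pics/w1.png",p);c=cam("wrist");W=cloud(c,d)
import pickle;pickle.dump((c,d),open("pics/w1.pkl","wb"))
h=cv2.cvtColor(p,cv2.COLOR_BGR2HSV)
for k in('red','white','dgreen'):
    for ct,st,m in blob(p,k,None,300)[:2]:print(k,ct,st,np.median(W[m&(d>0)],0))
E
```

```text
0.1 [ 0.1467 -0.6326  0.2047] [-0.0008  0.9935  0.1136 -0.0001] 1.0016089231768541 [ 0.5895  0.7537 -0.9129] [ 1.2772  0.6292  0.0385  1.5182 -0.027   0.9963 -0.02  ]
white [440.4 263.3] [399, 226, 83, 68, 1504] [ 0.1674 -0.6842  0.259 ]
white [188.6 263.3] [148, 226, 83, 68, 1499] [ 0.1431 -0.5797  0.2588]invalid input at $[0]: expected keys dx, dy, dz, wx, wy, wz
invalid input at $[0]: expected keys dx, dy, dz, wx, wy, wz
invalid input at $[0]: expected keys dx, dy, dz, wx, wy, wz
invalid input at $[0]: expected keys dx, dy, dz, wx, wy, wz
invalid input at $[0]: expected keys dx, dy, dz, wx, wy, wz
```

View pics/w1.png

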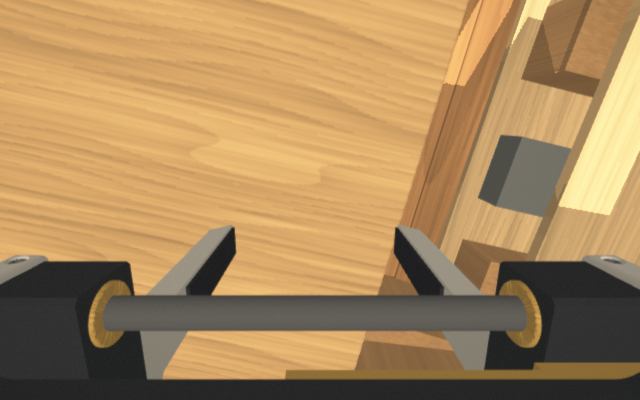

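The rows were refused because every row needs all six keys, so the arm hasn't moved. The wrist picture shows only the two open fingertips, near (235,232) and (395,232), over empty table.

```bash
python3 -m pendant '[{"dx":0.85,"dy":0.8,"dz":0,"wx":0,"wy":0,"wz":-0.0895},{"dx":0.85,"dy":0.8,"dz":0,"wx":0,"wy":0,"wz":-0.0895},{"dx":0.85,"dy":0.8,"dz":0,"wx":0,"wy":0,"wz":-0.0895},{"dx":0.85,"dy":0.8,"dz":0,"wx":0,"wy":0,"wz":-0.0895},{"dx":0.85,"dy":0.8,"dz":0,"wx":0,"wy":0,"wz":-0.0895}]' 0.83 20
python3 -m pendant '[{"dx":0.84,"dy":0.8,"dz":0,"wx":0,"wy":0,"wz":0},{"dx":0.84,"dy":0.8,"dz":0,"wx":0,"wy":0,"wz":0},{"dx":0.84,"dy":0.8,"dz":0,"wx":0,"wy":0,"wz":0},{"dx":0.84,"dy":0.8,"dz":0,"wx":0,"wy":0,"wz":0},{"dx":0.84,"dy":0.8,"dz":0,"wx":0,"wy":0,"wz":0}]'
python3 -m pendant '[{"dx":0,"dy":0.85,"dz":0,"wx":0,"wy":0,"wz":0},{"dx":0,"dy":0.85,"dz":0,"wx":0,"wy":0,"wz":0},{"dx":0,"dy":0.85,"dz":0,"wx":0,"wy":0,"wz":0},{"dx":0,"dy":0.85,"dz":0,"wx":0,"wy":0,"wz":0}]'
python3 -m pendant '[{"dx":0,"dy":0.85,"dz":0,"wx":0,"wy":0,"wz":0},{"dx":0,"dy":0.85,"dz":0,"wx":0,"wy":0,"wz":0},{"dx":0,"dy":0.85,"dz":0,"wx":0,"wy":0,"wz":0},{"dx":0,"dy":0.85,"dz":0,"wx":0,"wy":0,"wz":0}]'
python3 -m pendant '[{"dx":0,"dy":0.7,"dz":0,"wx":0,"wy":0,"wz":0},{"dx":0,"dy":0.7,"dz":0,"wx":0,"wy":0,"wz":0},{"dx":0,"dy":0.7,"dz":0,"wx":0,"wy":0,"wz":0},{"dx":0,"dy":0.7,"dz":0,"wx":0,"wy":0,"wz":0},{"dx":0,"dy":0.7,"dz":0,"wx":0,"wy":0,"wz":0}]'
cat > w.py <<'E'
import sys
from h import *
np.set_printoptions(precision=4,suppress=True)
s=telemetry.observe();print(s['clock'],s['eef_pos'],s['ee_rot'],s['width'],s['ft_force'],s['qpos'])
c=cam("wrist");p,d=vision.snapshot("wrist");cv2.imwrite(f"pics/{sys.argv[1]}.png",p);np.savez(f"pics/{sys.argv[1]}.npz",d=d,f=c[0],cx=c[1],cy=c[2],R=c[3],t=c[4])
W=cloud(c,d)
for k,z in(('red',.0515),('white',.046),('dgreen',.046)):
    for ct,st,m in blob(p,k,None,400)[:3]:print(k,ct,st,np.median(W[m&(d>0)],0),onz(c,*ct,z))
E
python3 w.py w2
```

```text
clock: 0.57
eef_pos: [0.2815, -0.5067, 0.2052]
ee_rot: [-0.002, 0.999, 0.048, 0.002]
ft_force: [0.3, -0.2, 0.2]
width: 0.683
gripper_force: 0.0
clock: 0.98
eef_pos: [0.4071, -0.3861, 0.2053]
ee_rot: [-0.002, 0.999, 0.049, 0.002]
ft_force: [0.8, 0.9, 0.1]
width: 0.327
gripper_force: 0.0
clock: 1.32
eef_pos: [0.4, -0.2573, 0.205]
ee_rot: [-0.003, 0.999, 0.048, -0.001]
ft_force: [-1.1, 0.3, 0.4]
width: 0.173
gripper_force: 0.0
clock: 1.65
eef_pos: [0.3999, -0.1309, 0.2054]
ee_rot: [-0.002, 0.999, 0.049, -0.001]
ft_force: [-0.2, 0.3, -0.1]
width: 0.168
gripper_force: 0.0
clock: 2.07
eef_pos: [0.4006, -0.0327, 0.2056]
ee_rot: [0.0, 0.999, 0.045, 0.0]
ft_force: [0.2, -0.7, -0.4]
width: 0.173
gripper_force: 0.0
2.0667 [ 0.4006 -0.0327  0.2056] [0.     0.999  0.0452 0.0001] 0.17250962910479525 [ 0.2231 -0.7388 -0.4068] [ 0.0066  0.2802  0.0062  2.1613 -0.0026  0.6999 -1.4659]
red [311.8 133.2] [286, 107, 53, 53, 2187] [ 0.4557 -0.0262  0.0523] [ 0.4557 -0.0262  0.0515]
white [253.8 129.3] [226, 98, 63, 63, 2864] [0.4538 0.0339 0.0461] [0.454  0.0337 0.046 ]
white [611.1  90.4] [570, 32, 70, 88, 1724] [ 0.5181 -0.3106  0.0652] [ 0.5247 -0.3212  0.046 ]
dgreen [365.6 133.8] [340, 108, 52, 52, 2113] [ 0.46   -0.0816  0.0463] [ 0.46   -0.0816  0.046 ]
```

View pics/w2.png

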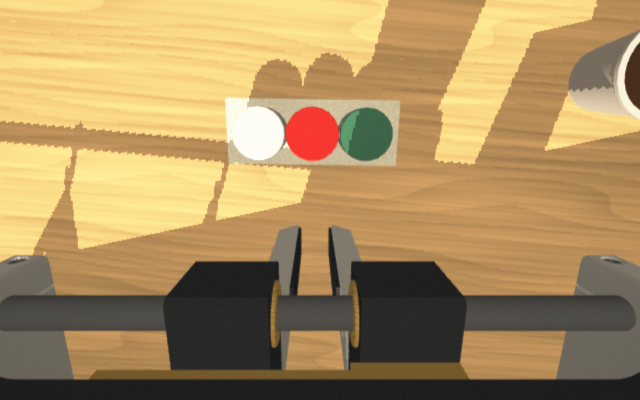

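The wrist view puts red at (312,133), which is world (0.456,-0.026), and green at (366,134), with white beside them at about (258,133). The row heading is 4.5°, in agreement with the top view. Next I descend behind red and creep to contact.

```bash
python3 -m pendant '[{"dx":0,"dy":0.013,"dz":-0.65,"wx":0,"wy":0,"wz":0},{"dx":0,"dy":0.013,"dz":-0.65,"wx":0,"wy":0,"wz":0},{"dx":0,"dy":0.013,"dz":-0.65,"wx":0,"wy":0,"wz":0},{"dx":0,"dy":0.013,"dz":-0.65,"wx":0,"wy":0,"wz":0}]'
python3 -m pendant '[{"dx":0,"dy":0,"dz":-0.2,"wx":0,"wy":0,"wz":0},{"dx":0,"dy":0,"dz":-0.4,"wx":0,"wy":0,"wz":0},{"dx":0,"dy":0,"dz":-0.55,"wx":0,"wy":0,"wz":0},{"dx":0,"dy":0,"dz":-0.64,"wx":0,"wy":0,"wz":0},{"dx":0,"dy":0,"dz":-0.64,"wx":0,"wy":0,"wz":0}]'
python3 -m pendant '[{"dx":0.03,"dy":0.0025,"dz":0,"wx":0,"wy":0,"wz":0},{"dx":0.06,"dy":0.005,"dz":0,"wx":0,"wy":0,"wz":0},{"dx":0.08,"dy":0.0065,"dz":0,"wx":0,"wy":0,"wz":0},{"dx":0.1,"dy":0.008,"dz":0,"wx":0,"wy":0,"wz":0}]'
python3 w.py w3
```

```text
clock: 2.45
eef_pos: [0.3978, -0.0331, 0.1052]
ee_rot: [0.0, 0.999, 0.042, -0.004]
ft_force: [-0.6, 0.2, 1.0]
width: 0.174
gripper_force: 0.0
clock: 2.87
eef_pos: [0.3962, -0.0379, 0.0245]
ee_rot: [0.007, 0.999, 0.043, -0.008]
ft_force: [-0.3, -0.7, -0.6]
width: 0.171
gripper_force: 0.0
clock: 3.2
eef_pos: [0.4115, -0.0351, 0.0252]
ee_rot: [0.006, 0.999, 0.044, -0.008]
ft_force: [-0.0, -0.4, -0.8]
width: 0.172
gripper_force: 0.0
3.2 [ 0.4115 -0.0351  0.0252] [ 0.0062  0.999   0.0436 -0.0077] 0.17231476509690002 [-0.017  -0.358  -0.7541] [ 0.1792  0.6735 -0.2514  2.2819  0.6687  0.2741 -2.1552]
red [301.9 170.1] [246, 115, 113, 111, 9803] [ 0.4563 -0.0261  0.0523] [ 0.4561 -0.0261  0.0515]
white [185.4 161.8] [133, 95, 115, 128, 10634] [0.4539 0.0318 0.0462] [0.4544 0.0311 0.046 ]
dgreen [413.8 168.4] [360, 116, 109, 106, 9157] [ 0.4609 -0.0811  0.0463] [ 0.4608 -0.0812  0.046 ]
```

```bash
python3 -m pendant '[{"dx":0,"dy":0,"dz":0,"wx":0,"wy":0,"wz":0},{"dx":0,"dy":0,"dz":0,"wx":0,"wy":0,"wz":0},{"dx":0,"dy":0,"dz":0,"wx":0,"wy":0,"wz":0},{"dx":0,"dy":0,"dz":0,"wx":0,"wy":0,"wz":0}]'
```

```text
clock: 3.58
eef_pos: [0.4097, -0.0345, 0.0245]
ee_rot: [0.006, 0.999, 0.045, -0.009]
ft_force: [-0.1, -0.2, -0.0]
width: 0.17
gripper_force: 0.0
```

```bash
python3 -m pendant '[{"dx":0,"dy":0,"dz":0.09,"wx":0,"wy":0,"wz":0},{"dx":0,"dy":0,"dz":0.09,"wx":0,"wy":0,"wz":0},{"dx":0,"dy":0,"dz":0.09,"wx":0,"wy":0,"wz":0},{"dx":0,"dy":0,"dz":0.09,"wx":0,"wy":0,"wz":0}]'; python3 -c "
from cell import telemetry as t;s=t.observe();print(s['eef_pos'],s['ee_rot'],s['qpos'])"
```

```text
clock: 3.92
eef_pos: [0.4099, -0.0347, 0.0377]
ee_rot: [0.006, 0.999, 0.044, -0.009]
ft_force: [0.1, 1.1, -0.3]
width: 0.17
gripper_force: 0.0
[ 0.40991808 -0.03465696  0.03766618] [ 0.00584918  0.99896529  0.04425097 -0.00871669] [ 0.20954279  0.64831438 -0.29503217  2.27761412  0.64857289  0.315328
 -2.13797299]
```

```bash
python3 -m pendant '[{"dx":0,"dy":0.032,"dz":-0.04,"wx":0,"wy":0,"wz":0},{"dx":0,"dy":0.032,"dz":-0.09,"wx":0,"wy":0,"wz":0},{"dx":0,"dy":0.032,"dz":-0.09,"wx":0,"wy":0,"wz":0},{"dx":0,"dy":0.032,"dz":-0.09,"wx":0,"wy":0,"wz":0}]'
python3 -c "
from cell import telemetry as t;s=t.observe();print(s['eef_pos'],s['ee_rot'],s['qpos'])"
```

```text
clock: 4.25
eef_pos: [0.4092, -0.0296, 0.0235]
ee_rot: [0.006, 0.999, 0.045, -0.01]
ft_force: [-0.0, 0.5, -0.6]
width: 0.171
gripper_force: 0.0
[ 0.40919592 -0.02957751  0.02349063] [ 0.00593471  0.99892975  0.04481171 -0.00979982] [ 0.17114698  0.67770102 -0.25872953  2.28519611  0.68704653  0.27517478
 -2.18491856]
```

```bash
python3 -m pendant '[{"dx":0.04,"dy":0.0033,"dz":0,"wx":0,"wy":0,"wz":0},{"dx":0.08,"dy":0.0066,"dz":0,"wx":0,"wy":0,"wz":0},{"dx":0.12,"dy":0.01,"dz":0,"wx":0,"wy":0,"wz":0},{"dx":0.16,"dy":0.013,"dz":0,"wx":0,"wy":0,"wz":0},{"dx":0.2,"dy":0.0165,"dz":0,"wx":0,"wy":0,"wz":0}]'
python3 w.py w4
```

```text
clock: 4.67
eef_pos: [0.4407, -0.0274, 0.0244]
ee_rot: [0.006, 0.999, 0.044, -0.009]
ft_force: [-0.1, 0.2, -1.1]
width: 0.172
gripper_force: 0.4
4.6667 [ 0.4407 -0.0274  0.0244] [ 0.0059  0.999   0.0441 -0.0087] 0.17210545248388617 [-0.0789  0.2126 -1.0871] [ 0.202   0.697  -0.3121  2.2043  0.6536  0.3501 -2.1503]
red [313.8 188.5] [258, 134, 112, 109, 9547] [ 0.4773 -0.0247  0.0524] [ 0.4771 -0.0248  0.0515]
white [197.9 213.1] [151, 146, 108, 126, 9265] [0.4568 0.0343 0.0461] [0.4581 0.0325 0.046 ]
dgreen [419.5 221.5] [366, 174, 107, 96, 7708] [ 0.4631 -0.0805  0.0462] [ 0.4632 -0.0807  0.046 ]
```

```bash
python3 -m pendant '[{"dx":0.045,"dy":0.0037,"dz":0,"wx":0,"wy":0,"wz":0},{"dx":0.09,"dy":0.0074,"dz":-0.01,"wx":0,"wy":0,"wz":0},{"dx":0.135,"dy":0.011,"dz":-0.02,"wx":0,"wy":0,"wz":0},{"dx":0.18,"dy":0.0148,"dz":-0.03,"wx":0,"wy":0,"wz":0},{"dx":0.225,"dy":0.0185,"dz":-0.04,"wx":0,"wy":0,"wz":0}]'
python3 -m pendant '[{"dx":0.05,"dy":0.004,"dz":0,"wx":0,"wy":0,"wz":0},{"dx":0.1,"dy":0.008,"dz":0,"wx":0,"wy":0,"wz":0},{"dx":0.15,"dy":0.012,"dz":0,"wx":0,"wy":0,"wz":0},{"dx":0.2,"dy":0.016,"dz":0,"wx":0,"wy":0,"wz":0},{"dx":0.23,"dy":0.019,"dz":0,"wx":0,"wy":0,"wz":0}]'
python3 -m pendant '[{"dx":0.02,"dy":0.001,"dz":0,"wx":0,"wy":0,"wz":0},{"dx":0.03,"dy":0.002,"dz":0,"wx":0,"wy":0,"wz":0},{"dx":0.03,"dy":0.002,"dz":0,"wx":0,"wy":0,"wz":0}]'
python3 w.py w5
```

```text
clock: 5.13
eef_pos: [0.4742, -0.0246, 0.0182]
ee_rot: [0.006, 0.999, 0.044, -0.009]
ft_force: [-2.2, 0.0, 3.0]
width: 0.171
gripper_force: 1.3
clock: 5.55
eef_pos: [0.51, -0.0214, 0.0184]
ee_rot: [0.006, 0.999, 0.044, -0.008]
ft_force: [-1.1, 0.9, -0.2]
width: 0.168
gripper_force: 0.4
clock: 5.8
eef_pos: [0.5131, -0.0213, 0.0183]
ee_rot: [0.006, 0.999, 0.044, -0.009]
ft_force: [-0.6, -0.6, 0.4]
width: 0.167
gripper_force: 0.0
5.8 [ 0.5131 -0.0213  0.0183] [ 0.0058  0.999   0.0443 -0.0085] 0.16746807621723483 [-0.6043 -0.6052  0.3581] [ 0.2269  0.7668 -0.3778  2.0143  0.6022  0.4907 -2.0833]
red [313.9 190.7] [257, 134, 115, 113, 10247] [ 0.55   -0.0186  0.0522] [ 0.5498 -0.0186  0.0515]
white [314.5 277.6] [297, 259, 35, 37, 1158] [ 0.4782 -0.0258  0.0011] [ 0.5026 -0.0232  0.046 ]
white [175.1 270.1] [161, 258, 41, 37, 746] [0.4775 0.068  0.001 ] [0.5009 0.0482 0.046 ]
dgreen [67.3 20.2] [0, 0, 131, 46, 5341] [0.6212 0.1211 0.0014] [0.6127 0.0907 0.046 ]
```

Red is out of the row at (0.550,-0.019). Next I back off, rise, turn about 73°, and go behind it for the leg toward the press.

```bash
python3 -m pendant '[{"dx":-0.08,"dy":-0.006,"dz":0,"wx":0.008,"wy":-0.0105,"wz":0},{"dx":-0.08,"dy":-0.006,"dz":0,"wx":0.008,"wy":-0.0105,"wz":0}]'
python3 -m pendant '[{"dx":0,"dy":0,"dz":0.25,"wx":0,"wy":0,"wz":0},{"dx":0,"dy":0,"dz":0.5,"wx":0,"wy":0,"wz":0},{"dx":0,"dy":0,"dz":0.65,"wx":0,"wy":0,"wz":0}]' 0.68
python3 -m pendant '[{"dx":0.05,"dy":-0.1,"dz":0,"wx":0,"wy":0,"wz":0.078},{"dx":0.1,"dy":-0.2,"dz":0,"wx":0,"wy":0,"wz":0.156},{"dx":0.15,"dy":-0.3,"dz":0,"wx":0,"wy":0,"wz":0.234},{"dx":0.2,"dy":-0.33,"dz":0,"wx":0,"wy":0,"wz":0.312},{"dx":0.25,"dy":-0.33,"dz":0,"wx":0,"wy":0,"wz":0.39}]'
python3 -m pendant '[{"dx":0,"dy":0,"dz":0,"wx":0,"wy":0,"wz":0.078},{"dx":0,"dy":0,"dz":0,"wx":0,"wy":0,"wz":0.156},{"dx":0,"dy":0,"dz":0,"wx":0,"wy":0,"wz":0.234},{"dx":0,"dy":0,"dz":0,"wx":0,"wy":0,"wz":0.312},{"dx":0,"dy":0,"dz":0,"wx":0,"wy":0,"wz":0.39}]'
python3 -m pendant '[{"dx":0,"dy":0,"dz":0,"wx":0,"wy":0,"wz":0.03},{"dx":0,"dy":0,"dz":0,"wx":0,"wy":0,"wz":0.03}]'
python3 w.py w6
```

```text
clock: 6.02
eef_pos: [0.4978, -0.0232, 0.0182]
ee_rot: [0.0, 0.999, 0.044, -0.002]
ft_force: [-1.2, -0.6, -0.1]
width: 0.17
gripper_force: 0.0
clock: 6.27
eef_pos: [0.5018, -0.0217, 0.1185]
ee_rot: [-0.0, 0.999, 0.045, 0.001]
ft_force: [0.4, -0.6, 0.5]
width: 0.312
gripper_force: 0.0
clock: 6.68
eef_pos: [0.5386, -0.0742, 0.116]
ee_rot: [0.001, 0.939, 0.345, -0.001]
ft_force: [-0.1, 0.2, 0.1]
width: 0.32
gripper_force: 0.0
clock: 7.1
eef_pos: [0.5384, -0.072, 0.1161]
ee_rot: [0.0, 0.79, 0.613, -0.0]
ft_force: [-0.5, 0.1, -0.3]
width: 0.317
gripper_force: 0.0
clock: 7.27
eef_pos: [0.5383, -0.072, 0.1158]
ee_rot: [-0.0, 0.777, 0.629, -0.0]
ft_force: [0.5, 0.8, 0.9]
width: 0.32
gripper_force: 0.0
7.2667 [ 0.5383 -0.072   0.1158] [-0.0001  0.777   0.6295 -0.0002] 0.31968336570695066 [0.5179 0.7869 0.8939] [ 0.6252  0.7487 -0.8761  1.8893  0.7514  0.8726 -0.8463]
red [313.7 137.4] [278, 101, 72, 73, 4075] [ 0.5488 -0.0179  0.0523] [ 0.5488 -0.0179  0.0515]
white [194.3 115.3] [135, 40, 133, 154, 8748] [0.4581 0.0212 0.044 ] [0.4646 0.0163 0.046 ]
white [611.9 270.6] [582, 256, 58, 33, 735] [ 0.6156 -0.0561  0.2227] [ 0.772  -0.1784  0.046 ]
white [550.9 286.9] [524, 277, 51, 18, 704] [ 0.7364 -0.1981  0.0221] [ 0.7211 -0.1831  0.046 ]
dgreen [224.9 234.1] [192, 204, 67, 58, 3135] [ 0.4617 -0.0795  0.0462] [ 0.4614 -0.0793  0.046 ]
```

View pics/w6.png

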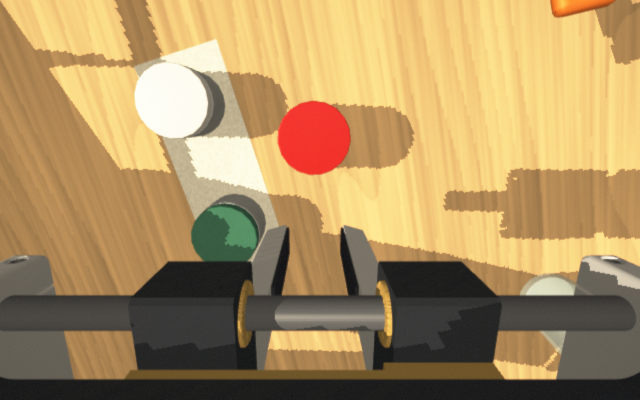

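Red is at (314,137). White at (175,100) and green at (225,234) are still in place on the mat. I descend and push along the 78° heading.

```bash
python3 -m pendant '[{"dx":0,"dy":0,"dz":-0.22,"wx":0,"wy":0,"wz":0},{"dx":0,"dy":0,"dz":-0.44,"wx":0,"wy":0,"wz":0},{"dx":0,"dy":0,"dz":-0.6,"wx":0,"wy":0,"wz":0},{"dx":0,"dy":0,"dz":-0.68,"wx":0,"wy":0,"wz":0},{"dx":0,"dy":0,"dz":-0.68,"wx":0,"wy":0,"wz":0}]'
python3 -m pendant '[{"dx":0.013,"dy":0.06,"dz":0,"wx":0,"wy":0,"wz":0},{"dx":0.025,"dy":0.12,"dz":0,"wx":0,"wy":0,"wz":0},{"dx":0.036,"dy":0.17,"dz":0,"wx":0,"wy":0,"wz":0},{"dx":0.046,"dy":0.22,"dz":0,"wx":0,"wy":0,"wz":0},{"dx":0.057,"dy":0.27,"dz":0,"wx":0,"wy":0,"wz":0}]'
python3 -m pendant '[{"dx":0.0105,"dy":0.05,"dz":0,"wx":0,"wy":0,"wz":0},{"dx":0.021,"dy":0.1,"dz":0,"wx":0,"wy":0,"wz":0},{"dx":0.0315,"dy":0.15,"dz":0,"wx":0,"wy":0,"wz":0},{"dx":0.042,"dy":0.2,"dz":0,"wx":0,"wy":0,"wz":0},{"dx":0.053,"dy":0.25,"dz":0,"wx":0,"wy":0,"wz":0}]'
python3 w.py w7
```

```text
clock: 7.73
eef_pos: [0.5366, -0.0719, 0.0118]
ee_rot: [-0.001, 0.777, 0.629, -0.002]
ft_force: [0.0, -0.7, -0.2]
width: 0.319
gripper_force: 0.0
clock: 8.15
eef_pos: [0.5475, -0.0312, 0.015]
ee_rot: [0.001, 0.777, 0.629, -0.0]
ft_force: [-1.5, -3.3, 3.4]
width: 0.323
gripper_force: 2.2
clock: 8.57
eef_pos: [0.5548, 0.0057, 0.0141]
ee_rot: [0.001, 0.777, 0.629, -0.001]
ft_force: [-1.0, -4.6, 5.7]
width: 0.321
gripper_force: 3.3
8.5667 [0.5548 0.0057 0.0141] [ 0.0009  0.7775  0.6289 -0.001 ] 0.32070140693055443 [-1.0373 -4.5878  5.6529] [ 0.388   0.8911 -0.7287  1.9124  0.9178  0.7139 -1.1137]
red [314.2 200.9] [256, 143, 118, 115, 10610] [0.561  0.037  0.0523] [0.561  0.0369 0.0515]
white [ 97.8 250.8] [43, 197, 112, 99, 8350] [0.4517 0.0327 0.0462] [0.4515 0.033  0.046 ]
white [146.5 170. ] [97, 144, 93, 50, 2608] [0.465  0.0643 0.001 ] [0.4881 0.066  0.046 ]
white [611.6 270.9] [584, 256, 56, 31, 574] [0.6321 0.0218 0.1216] [ 0.6987 -0.0309  0.046 ]
dgreen [460.2  30.2] [371, 0, 229, 73, 7878] [0.6425 0.099  0.0014] [0.6358 0.0948 0.046 ]
```

```bash
python3 -m pendant '[{"dx":0.0105,"dy":0.05,"dz":0,"wx":0,"wy":0,"wz":0},{"dx":0.021,"dy":0.1,"dz":0,"wx":0,"wy":0,"wz":0},{"dx":0.0315,"dy":0.15,"dz":0,"wx":0,"wy":0,"wz":0},{"dx":0.042,"dy":0.2,"dz":0,"wx":0,"wy":0,"wz":0},{"dx":0.053,"dy":0.25,"dz":0,"wx":0,"wy":0,"wz":0}]'
python3 -m pendant '[{"dx":0.0105,"dy":0.05,"dz":0,"wx":0,"wy":0,"wz":0},{"dx":0.021,"dy":0.1,"dz":0,"wx":0,"wy":0,"wz":0},{"dx":0.0315,"dy":0.15,"dz":0,"wx":0,"wy":0,"wz":0},{"dx":0.042,"dy":0.2,"dz":0,"wx":0,"wy":0,"wz":0},{"dx":0.053,"dy":0.25,"dz":0,"wx":0,"wy":0,"wz":0}]'
python3 -m pendant '[{"dx":0.008,"dy":0.035,"dz":0,"wx":0,"wy":0,"wz":0},{"dx":0.014,"dy":0.065,"dz":0,"wx":0,"wy":0,"wz":0},{"dx":0.019,"dy":0.085,"dz":0,"wx":0,"wy":0,"wz":0},{"dx":0.019,"dy":0.085,"dz":0,"wx":0,"wy":0,"wz":0}]'
python3 w.py w8
```

```text
clock: 9.03
eef_pos: [0.5627, 0.0447, 0.0138]
ee_rot: [-0.0, 0.777, 0.629, -0.0]
ft_force: [-1.3, -4.0, 3.0]
width: 0.323
gripper_force: 2.4
clock: 9.45
eef_pos: [0.5707, 0.082, 0.0138]
ee_rot: [0.0, 0.777, 0.629, -0.0]
ft_force: [-0.2, -2.7, 3.6]
width: 0.322
gripper_force: 2.3
clock: 9.78
eef_pos: [0.5736, 0.0953, 0.0139]
ee_rot: [-0.0, 0.777, 0.63, 0.0]
ft_force: [-0.7, -1.1, 1.3]
width: 0.322
gripper_force: 1.1
9.7833 [0.5736 0.0953 0.0139] [-0.0003  0.777   0.6295  0.0003] 0.32172366902114924 [-0.6757 -1.1485  1.2876] [ 0.2302  0.9158 -0.7342  1.8387  0.888   0.7532 -1.2124]
red [314.4 200.4] [256, 143, 118, 115, 10639] [0.5799 0.1267 0.0523] [0.5798 0.1266 0.0515]
white [625.9  87. ] [601, 0, 39, 228, 5317] [0.6871 0.1535 0.0852] [0.7227 0.1469 0.046 ]
white [585.7 163.7] [546, 127, 80, 72, 4415] [0.6773 0.1268 0.0806] [0.7052 0.1164 0.046 ]
white [113.6 363.7] [87, 331, 49, 49, 1050] [0.4506 0.0555 0.0435] [0.455 0.059 0.046]
dgreen [443.6  83. ] [333, 0, 234, 228, 32176] [0.6547 0.1708 0.0015] [0.6452 0.165  0.046 ]
```

```bash
python3 -m pendant '[{"dx":-0.01,"dy":-0.06,"dz":0,"wx":0,"wy":0,"wz":0},{"dx":-0.02,"dy":-0.1,"dz":0,"wx":0,"wy":0,"wz":0},{"dx":-0.02,"dy":-0.1,"dz":0,"wx":0,"wy":0,"wz":0}]'
python3 -m pendant '[{"dx":0,"dy":0,"dz":0.25,"wx":0,"wy":0,"wz":0},{"dx":0,"dy":0,"dz":0.5,"wx":0,"wy":0,"wz":0},{"dx":0,"dy":0,"dz":0.75,"wx":0,"wy":0,"wz":0},{"dx":0,"dy":0,"dz":1,"wx":0,"wy":0,"wz":0}]'
python3 -m pendant '[{"dx":-0.1,"dy":0.06,"dz":0.1,"wx":0,"wy":0,"wz":-0.078},{"dx":-0.2,"dy":0.12,"dz":0.2,"wx":0,"wy":0,"wz":-0.156},{"dx":-0.3,"dy":0.18,"dz":0.2,"wx":0,"wy":0,"wz":-0.234},{"dx":-0.3,"dy":0.24,"dz":0.2,"wx":0,"wy":0,"wz":-0.312},{"dx":-0.3,"dy":0.3,"dz":0.2,"wx":0,"wy":0,"wz":-0.39}]'
python3 -m pendant '[{"dx":0,"dy":0,"dz":0,"wx":0,"wy":0,"wz":-0.078},{"dx":0,"dy":0,"dz":0,"wx":0,"wy":0,"wz":-0.156},{"dx":0,"dy":0,"dz":0,"wx":0,"wy":0,"wz":-0.234},{"dx":0,"dy":0,"dz":0,"wx":0,"wy":0,"wz":-0.312},{"dx":0,"dy":0,"dz":0,"wx":0,"wy":0,"wz":-0.39}]'
python3 -m pendant '[{"dx":0,"dy":0,"dz":0,"wx":0,"wy":0,"wz":-0.075},{"dx":0,"dy":0,"dz":0,"wx":0,"wy":0,"wz":-0.075},{"dx":0,"dy":0,"dz":0,"wx":0,"wy":0,"wz":-0.075}]'
python3 w.py w9
```

```text
clock: 10.08
eef_pos: [0.5699, 0.0763, 0.0134]
ee_rot: [0.0, 0.778, 0.628, -0.001]
ft_force: [-0.7, -1.1, 0.2]
width: 0.323
gripper_force: 0.0
clock: 10.42
eef_pos: [0.57, 0.0787, 0.1653]
ee_rot: [-0.0, 0.777, 0.629, -0.0]
ft_force: [0.5, -0.2, -0.6]
width: 0.319
gripper_force: 0.0
clock: 10.83
eef_pos: [0.5248, 0.1238, 0.1944]
ee_rot: [0.0, 0.932, 0.363, 0.0]
ft_force: [0.1, -0.7, -0.1]
width: 0.32
gripper_force: 0.0
clock: 11.25
eef_pos: [0.5254, 0.1237, 0.1938]
ee_rot: [-0.0, 0.998, 0.065, -0.0]
ft_force: [0.1, 0.1, 0.6]
width: 0.319
gripper_force: 0.0
clock: 11.5
eef_pos: [0.5254, 0.1238, 0.1939]
ee_rot: [0.0, 1.0, 0.011, -0.0]
ft_force: [-0.1, 0.4, -0.6]
width: 0.314
gripper_force: 0.0
11.5 [0.5254 0.1238 0.1939] [ 0.      0.9999  0.0106 -0.0001] 0.3138395944644925 [-0.1173  0.3684 -0.5578] [ 0.103   0.5383 -0.5802  1.8284  0.3716  0.8851 -2.2011]
red [313.  134.2] [286, 107, 54, 55, 2322] [0.5804 0.1252 0.0523] [0.5804 0.1252 0.0515]
white [ 35.7 216.9] [0, 180, 118, 71, 4106] [0.506  0.3664 0.1031] [0.4877 0.4178 0.046 ]
white [418.6 238.4] [373, 209, 88, 54, 2660] [ 0.4631 -0.0093  0.0021] [0.4723 0.009  0.046 ]
white [300.5  10.7] [224, 0, 103, 29, 946] [0.6818 0.1296 0.081 ] [0.691  0.1389 0.046 ]
dgreen [259.2  55.5] [181, 0, 169, 104, 12030] [0.656  0.1894 0.0019] [0.652  0.1775 0.046 ]
dgreen [498.4 248.9] [472, 226, 53, 47, 1927] [ 0.4621 -0.0791  0.0461] [ 0.4621 -0.0791  0.046 ]
```

View pics/w9.png

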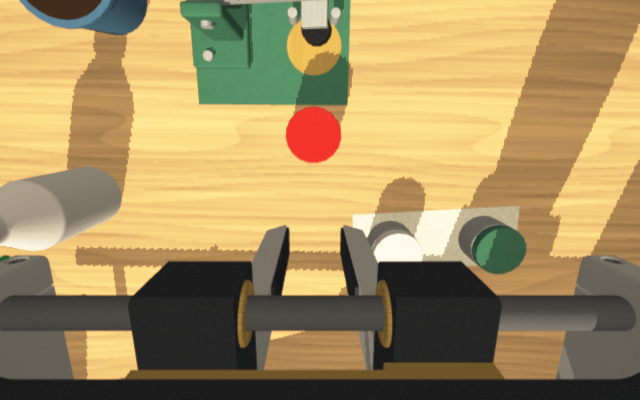

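The brass disc is centred near (314,48), with the pin tops at about (293,15) and (336,15). The plate's front edge runs level from (199,104) to (349,104), and red is at (313,134).

Run:
```python
from h import *
np.set_printoptions(precision=4,suppress=True)
z=np.load("pics/w9.npz");c=(float(z['f']),float(z['cx']),float(z['cy']),z['R'],z['t']);p=cv2.imread("pics/w9.png")
ct=[b for b in blob(p,'brass',(280,25,350,80))]
print([b[:2] for b in ct[:2]])
print('disc',onz(c,314,48,.001),'L',onz(c,287,48,.001),'R',onz(c,341,48,.001),'bot',onz(c,314,75.5,.001))
print('pins',onz(c,293,15,.026),onz(c,336,15,.026))
print('edge',onz(c,199,104,.001),onz(c,349,104,.001))
cv2.imwrite("pics/w9c.png",cv2.resize(p[0:110,180:380],None,fx=4,fy=4,interpolation=2))
```

```text
[(array([312.9,  51.8]), [287, 25, 54, 50, 1772])]
disc [0.6688 0.1262 0.001 ] L [0.6682 0.155  0.001 ] R [0.6694 0.0973 0.001 ] bot [0.6411 0.1256 0.001 ]
pins [0.693  0.1471 0.026 ] [0.6939 0.1052 0.026 ]
edge [0.6086 0.2527 0.001 ] [0.6122 0.086  0.001 ]
```

View pics/w9c.png

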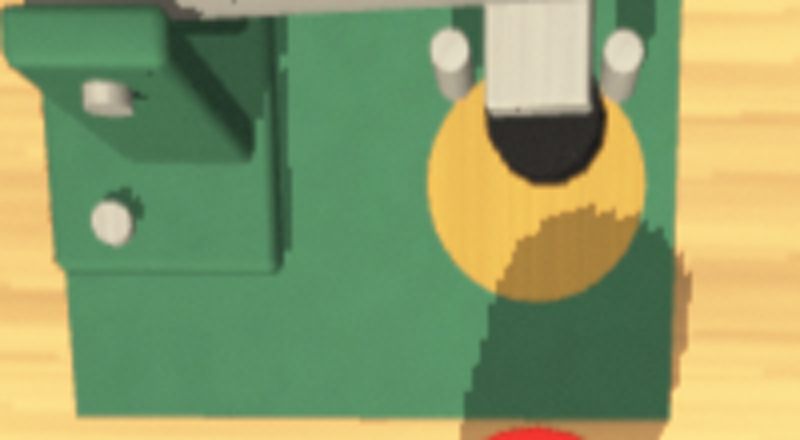

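The pins' midpoint gives the bay at (0.671,0.126) with a press heading of about 1.2°, and the tool is aligned to it. I descend and push to about 18 mm short of the pins.

```bash
python3 -m pendant '[{"dx":0,"dy":-0.005,"dz":-0.25,"wx":0,"wy":0,"wz":0},{"dx":0,"dy":-0.005,"dz":-0.5,"wx":0,"wy":0,"wz":0},{"dx":0,"dy":-0.005,"dz":-0.6,"wx":0,"wy":0,"wz":0}]'
python3 -m pendant '[{"dx":0,"dy":0,"dz":-0.2,"wx":0,"wy":0,"wz":0},{"dx":0,"dy":0,"dz":-0.4,"wx":0,"wy":0,"wz":0},{"dx":0,"dy":0,"dz":-0.53,"wx":0,"wy":0,"wz":0},{"dx":0,"dy":0,"dz":-0.58,"wx":0,"wy":0,"wz":0},{"dx":0,"dy":0,"dz":-0.58,"wx":0,"wy":0,"wz":0}]'
python3 -m pendant '[{"dx":0.06,"dy":0.001,"dz":0,"wx":0,"wy":0,"wz":0},{"dx":0.12,"dy":0.0025,"dz":0,"wx":0,"wy":0,"wz":0},{"dx":0.17,"dy":0.0035,"dz":0,"wx":0,"wy":0,"wz":0},{"dx":0.22,"dy":0.0045,"dz":0,"wx":0,"wy":0,"wz":0},{"dx":0.27,"dy":0.0055,"dz":0,"wx":0,"wy":0,"wz":0}]'
python3 -m pendant '[{"dx":0.05,"dy":0.001,"dz":0,"wx":0,"wy":0,"wz":0},{"dx":0.1,"dy":0.002,"dz":0,"wx":0,"wy":0,"wz":0},{"dx":0.15,"dy":0.003,"dz":0,"wx":0,"wy":0,"wz":0},{"dx":0.2,"dy":0.004,"dz":0,"wx":0,"wy":0,"wz":0},{"dx":0.25,"dy":0.005,"dz":0,"wx":0,"wy":0,"wz":0}]'
python3 -m pendant '[{"dx":0.04,"dy":0.001,"dz":0,"wx":0,"wy":0,"wz":0},{"dx":0.08,"dy":0.0015,"dz":0,"wx":0,"wy":0,"wz":0},{"dx":0.12,"dy":0.0025,"dz":0,"wx":0,"wy":0,"wz":0},{"dx":0.12,"dy":0.0025,"dz":0,"wx":0,"wy":0,"wz":0}]'
python3 w.py w10
```

```text
clock: 11.8
eef_pos: [0.5232, 0.122, 0.1003]
ee_rot: [0.0, 1.0, 0.01, -0.003]
ft_force: [-1.0, 0.6, -0.4]
width: 0.321
gripper_force: 0.0
clock: 12.22
eef_pos: [0.5242, 0.1229, 0.0152]
ee_rot: [0.0, 1.0, 0.01, -0.002]
ft_force: [0.5, -0.6, 0.9]
width: 0.317
gripper_force: 0.0
clock: 12.63
eef_pos: [0.5667, 0.1239, 0.0177]
ee_rot: [-0.0, 1.0, 0.009, -0.0]
ft_force: [-2.6, -0.5, 2.3]
width: 0.321
gripper_force: 1.8
clock: 13.05
eef_pos: [0.604, 0.1248, 0.0169]
ee_rot: [0.0, 1.0, 0.009, -0.0]
ft_force: [-3.4, -0.4, 3.0]
width: 0.32
gripper_force: 2.0
clock: 13.38
eef_pos: [0.6236, 0.1252, 0.0168]
ee_rot: [-0.0, 1.0, 0.009, 0.001]
ft_force: [0.5, -0.3, -0.4]
width: 0.319
gripper_force: 0.1
13.3833 [0.6236 0.1252 0.0168] [-0.0004  1.      0.0087  0.001 ] 0.31902583182386585 [ 0.5446 -0.3285 -0.4253] [ 0.0189  0.8837 -0.4438  1.6861  0.5443  0.6953 -2.2617]
red [313.9 212.4] [256, 151, 116, 105, 6786] [0.649  0.1245 0.0523] [0.6497 0.1247 0.0515]
white [ 58.7 108.6] [7, 93, 101, 40, 2880] [0.6938 0.2104 0.0843] [0.6946 0.2405 0.046 ]
white [340.7  97.8] [192, 93, 292, 12, 1951] [0.6979 0.117  0.0985] [0.7015 0.1136 0.046 ]
white [315.2 153.6] [291, 134, 49, 49, 1310] [0.6808 0.125  0.0812] [0.6765 0.1245 0.046 ]
dgreen [161.1 182.9] [0, 132, 268, 116, 21059] [0.6583 0.2007 0.0022] [0.6613 0.1976 0.046 ]
dgreen [176.3  64.5] [0, 34, 378, 55, 15798] [0.7155 0.2    0.01  ] [0.7142 0.186  0.046 ]
dgreen [366.6 152.7] [357, 135, 17, 50, 497] [0.6738 0.0932 0.0013] [0.6774 0.1007 0.046 ]
```

```bash
python3 -m pendant '[{"dx":0.02,"dy":0,"dz":0,"wx":0,"wy":0,"wz":0},{"dx":0.04,"dy":0.001,"dz":0,"wx":0,"wy":0,"wz":0},{"dx":0.06,"dy":0.001,"dz":0,"wx":0,"wy":0,"wz":0},{"dx":0.075,"dy":0.0015,"dz":0,"wx":0,"wy":0,"wz":0},{"dx":0.085,"dy":0.002,"dz":0,"wx":0,"wy":0,"wz":0}]'
python3 -m pendant '[{"dx":0.01,"dy":0,"dz":0,"wx":0,"wy":0,"wz":0},{"dx":0.015,"dy":0,"dz":0,"wx":0,"wy":0,"wz":0},{"dx":0.02,"dy":0,"dz":0,"wx":0,"wy":0,"wz":0},{"dx":0.02,"dy":0,"dz":0,"wx":0,"wy":0,"wz":0}]'
python3 -m pendant '[{"dx":0.007,"dy":0,"dz":0,"wx":0,"wy":0,"wz":0},{"dx":0.013,"dy":0,"dz":0,"wx":0,"wy":0,"wz":0},{"dx":0.013,"dy":0,"dz":0,"wx":0,"wy":0,"wz":0}]'
```

```text
clock: 13.85
eef_pos: [0.6346, 0.1254, 0.0168]
ee_rot: [-0.0, 1.0, 0.009, -0.0]
ft_force: [0.6, 0.3, -0.6]
width: 0.316
gripper_force: 0.3
clock: 14.18
eef_pos: [0.6373, 0.1254, 0.0168]
ee_rot: [-0.0, 1.0, 0.009, -0.0]
ft_force: [-1.6, -0.6, -0.2]
width: 0.321
gripper_force: 0.3
clock: 14.43
eef_pos: [0.6387, 0.1255, 0.0168]
ee_rot: [-0.0, 1.0, 0.009, -0.001]
ft_force: [-2.5, -0.2, 0.7]
width: 0.319
gripper_force: 0.9
```

```bash
python3 -m pendant '[{"dx":0.006,"dy":0,"dz":0,"wx":0,"wy":0,"wz":0},{"dx":0.012,"dy":0,"dz":0,"wx":0,"wy":0,"wz":0},{"dx":0.012,"dy":0,"dz":0,"wx":0,"wy":0,"wz":0}]'
python3 -m pendant '[{"dx":0.005,"dy":0,"dz":0,"wx":0,"wy":0,"wz":0},{"dx":0.01,"dy":0,"dz":0,"wx":0,"wy":0,"wz":0},{"dx":0.01,"dy":0,"dz":0,"wx":0,"wy":0,"wz":0}]'
```

```text
clock: 14.68
eef_pos: [0.6389, 0.1255, 0.0167]
ee_rot: [0.0, 1.0, 0.009, -0.002]
ft_force: [-6.1, -0.1, 3.6]
width: 0.319
gripper_force: 2.7
clock: 14.93
eef_pos: [0.639, 0.1256, 0.0166]
ee_rot: [0.001, 1.0, 0.009, -0.003]
ft_force: [-9.5, -0.0, 5.7]
width: 0.32
gripper_force: 4.0
```

The tin has stalled against the pins: the force climbs to 9.5 N with no advance, at the expected TCP x of 0.639. I back off, rise, shut the fingers, and check the fit and the paddle.

```bash
python3 -m pendant '[{"dx":-0.03,"dy":0,"dz":0,"wx":0,"wy":0,"wz":0},{"dx":-0.1,"dy":-0.002,"dz":0,"wx":0,"wy":0,"wz":0},{"dx":-0.25,"dy":-0.005,"dz":0,"wx":0,"wy":0,"wz":0},{"dx":-0.45,"dy":-0.009,"dz":0,"wx":0,"wy":0,"wz":0}]'
python3 -m pendant '[{"dx":-0.2,"dy":0,"dz":0.25,"wx":0,"wy":0,"wz":0},{"dx":-0.2,"dy":-0.1,"dz":0.5,"wx":0,"wy":0,"wz":0},{"dx":-0.2,"dy":-0.2,"dz":0.75,"wx":0,"wy":0,"wz":0},{"dx":-0.2,"dy":-0.3,"dz":1,"wx":0,"wy":0,"wz":0},{"dx":-0.2,"dy":-0.3,"dz":1,"wx":0,"wy":0,"wz":0}]' 1 20
python3 -m pendant '[{"dx":0,"dy":0,"dz":0.27,"wx":0,"wy":0,"wz":0},{"dx":0,"dy":0,"dz":0.27,"wx":0,"wy":0,"wz":0},{"dx":0,"dy":0,"dz":0.27,"wx":0,"wy":0,"wz":0}]'
python3 w.py w11
python3 - <<'E'
from h import *
np.set_printoptions(precision=4,suppress=True)
z=np.load("pics/w11.npz");c=(float(z['f']),float(z['cx']),float(z['cy']),z['R'],z['t']);p=cv2.imread("pics/w11.png")
h=cv2.cvtColor(p,cv2.COLOR_BGR2HSV);m=((h[...,0]>4)&(h[...,0]<16)&(h[...,1]>200)&(h[...,2]>130)).astype(np.uint8);m[230:]=0
n,l,s,ct=cv2.connectedComponentsWithStats(m)
for i in np.argsort(-s[:,4])[:3]:
  print(s[i],ct[i],onz(c,*ct[i],.115),np.median(cloud(c,z['d'])[l==i],0))
E
```

```text
clock: 15.27
eef_pos: [0.5776, 0.1243, 0.0172]
ee_rot: [-0.001, 1.0, 0.008, 0.002]
ft_force: [0.9, 0.4, 0.0]
width: 0.32
gripper_force: 0.0
clock: 15.68
eef_pos: [0.5505, 0.0769, 0.1738]
ee_rot: [0.0, 1.0, 0.007, 0.007]
ft_force: [1.3, -0.6, -0.7]
width: 0.017
gripper_force: 0.0
clock: 15.93
eef_pos: [0.5473, 0.0795, 0.2093]
ee_rot: [-0.0, 1.0, 0.009, 0.003]
ft_force: [-0.7, -0.3, 0.3]
width: 0.005
gripper_force: 0.0
15.9333 [0.5473 0.0795 0.2093] [-0.0005  1.      0.0087  0.0029] 0.005150584898961203 [-0.6746 -0.3443  0.2796] [ 0.2018  0.5385 -0.6028  1.7814  0.3721  0.9311 -2.1124]
red [271.4  69.6] [242, 36, 55, 57, 1529] [0.6616 0.1184 0.0524] [0.6643 0.1229 0.0515]
white [249.6  27.7] [143, 11, 196, 49, 4288] [0.6915 0.1311 0.0926] [0.7031 0.1443 0.046 ]
white [ 22.5 234.6] [0, 202, 92, 60, 1933] [0.5025 0.3603 0.0978] [0.4857 0.4064 0.046 ]
white [386.7 244.6] [341, 223, 81, 41, 1840] [ 0.4684 -0.0198  0.0013] [ 0.4812 -0.0048  0.046 ]
dgreen [221.3  83.4] [139, 35, 168, 90, 9579] [0.6513 0.1924 0.0019] [0.6512 0.1744 0.046 ]
dgreen [450.9 261.2] [427, 239, 49, 45, 1680] [ 0.4623 -0.0799  0.0461] [ 0.4623 -0.0799  0.046 ]
dgreen [171.    8.8] [134, 0, 107, 19, 1108] [0.7086 0.2097 0.0865] [0.7183 0.2195 0.046 ]
[     0      0    640    400 254302] [319.1992 200.7243] [0.5477 0.0742 0.115 ] [0.5719 0.0778 0.0011]
[ 339    0   57   35 1697] [364.5292  16.1379] [0.6949 0.0423 0.115 ] [0.6951 0.0428 0.1148]
[388  12   1   1   1] [388.  12.] [0.6981 0.0244 0.115 ] [0.697  0.0251 0.1185]
```

View pics/w11.png

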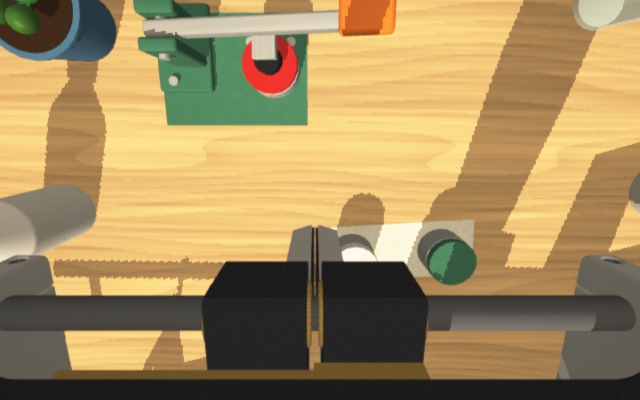

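Run:
```python
from h import *
np.set_printoptions(precision=4,suppress=True)
z=np.load("pics/w11.npz");c=(float(z['f']),float(z['cx']),float(z['cy']),z['R'],z['t'])
print('lid',onz(c,269.5,65,.0515),onz(c,269.5,92.5,.0515),'edges',onz(c,242,65,.0515),onz(c,297,65,.0515))
print('paddle L/R',onz(c,341,8,.115),onz(c,395,8,.115),'front',onz(c,368,27,.115),'beam',onz(c,200,26,.09),onz(c,330,21,.107))
```

```text
lid [0.6685 0.1247 0.0515] [0.6428 0.1251 0.0515] edges [0.6681 0.1517 0.0515] [0.669  0.0977 0.0515]
paddle L/R [0.7002 0.0607 0.115 ] [0.7009 0.0192 0.115 ] front [0.6873 0.0392 0.115 ] beam [0.6922 0.178  0.09  ] [0.6932 0.0685 0.107 ]
```

The lid is at (0.670,0.125), matching the bay centre. The paddle is at about (0.699,0.039) and its top sits at 0.115. I move above the paddle.

```bash
python3 -m pendant '[{"dx":0.2,"dy":-0.1,"dz":-0.1,"wx":0,"wy":0,"wz":0},{"dx":0.45,"dy":-0.2,"dz":-0.2,"wx":0,"wy":0,"wz":0},{"dx":0.7,"dy":-0.27,"dz":-0.3,"wx":0,"wy":0,"wz":0},{"dx":0.9,"dy":-0.27,"dz":-0.3,"wx":0,"wy":0,"wz":0}]'
python3 -m pendant '[{"dx":0.11,"dy":0,"dz":-0.1,"wx":0,"wy":0,"wz":0},{"dx":0.11,"dy":0,"dz":-0.2,"wx":0,"wy":0,"wz":0},{"dx":0.11,"dy":0,"dz":-0.24,"wx":0,"wy":0,"wz":0},{"dx":0.11,"dy":0,"dz":-0.24,"wx":0,"wy":0,"wz":0}]'
```

```text
clock: 16.32
eef_pos: [0.6798, 0.0336, 0.1569]
ee_rot: [0.002, 1.0, 0.007, -0.003]
ft_force: [0.5, 0.4, -0.0]
width: 0.0
gripper_force: 0.0
clock: 16.65
eef_pos: [0.6941, 0.0385, 0.1226]
ee_rot: [0.0, 1.0, 0.009, -0.003]
ft_force: [-0.8, 0.4, 0.3]
width: 0.001
gripper_force: 0.0
```

```bash
python3 -m pendant '[{"dx":0.015,"dy":0,"dz":-0.02,"wx":0,"wy":0,"wz":0},{"dx":0.015,"dy":0,"dz":-0.04,"wx":0,"wy":0,"wz":0},{"dx":0.015,"dy":0,"dz":-0.06,"wx":0,"wy":0,"wz":0},{"dx":0.015,"dy":0,"dz":-0.08,"wx":0,"wy":0,"wz":0}]'
python3 -m pendant '[{"dx":0,"dy":0,"dz":-0.02,"wx":0,"wy":0,"wz":0},{"dx":0,"dy":0,"dz":-0.04,"wx":0,"wy":0,"wz":0},{"dx":0,"dy":0,"dz":-0.06,"wx":0,"wy":0,"wz":0},{"dx":0,"dy":0,"dz":-0.06,"wx":0,"wy":0,"wz":0}]'
```

```text
clock: 16.98
eef_pos: [0.699, 0.0385, 0.115]
ee_rot: [0.0, 1.0, 0.009, 0.0]
ft_force: [0.6, -1.3, 1.8]
width: 0.007
gripper_force: 0.7
clock: 17.32
eef_pos: [0.6991, 0.0372, 0.1053]
ee_rot: [0.001, 1.0, 0.009, 0.0]
ft_force: [-0.8, -3.5, 4.1]
width: 0.009
gripper_force: 2.0
```

```bash
python3 -m pendant '[{"dx":0,"dy":0,"dz":-0.015,"wx":0,"wy":0,"wz":0},{"dx":0,"dy":0,"dz":-0.03,"wx":0,"wy":0,"wz":0},{"dx":0,"dy":0,"dz":-0.03,"wx":0,"wy":0,"wz":0}]'
python3 -m pendant '[{"dx":0,"dy":0,"dz":-0.015,"wx":0,"wy":0,"wz":0},{"dx":0,"dy":0,"dz":-0.03,"wx":0,"wy":0,"wz":0},{"dx":0,"dy":0,"dz":-0.03,"wx":0,"wy":0,"wz":0}]'
```

```text
clock: 17.57
eef_pos: [0.6992, 0.0373, 0.1015]
ee_rot: [0.001, 1.0, 0.009, 0.0]
ft_force: [-1.1, -4.4, 6.3]
width: 0.005
gripper_force: 3.2
clock: 17.82
eef_pos: [0.6993, 0.0368, 0.0974]
ee_rot: [0.001, 1.0, 0.008, 0.0]
ft_force: [-0.9, -4.6, 8.7]
width: 0.006
gripper_force: 4.4
```

```bash
python3 -m pendant '[{"dx":0,"dy":0,"dz":-0.015,"wx":0,"wy":0,"wz":0},{"dx":0,"dy":0,"dz":-0.03,"wx":0,"wy":0,"wz":0},{"dx":0,"dy":0,"dz":-0.03,"wx":0,"wy":0,"wz":0}]'
python3 -m pendant '[{"dx":0,"dy":0,"dz":-0.01,"wx":0,"wy":0,"wz":0},{"dx":0,"dy":0,"dz":-0.02,"wx":0,"wy":0,"wz":0},{"dx":0,"dy":0,"dz":-0.02,"wx":0,"wy":0,"wz":0}]'
python3 -m pendant '[{"dx":0,"dy":0,"dz":-0.01,"wx":0,"wy":0,"wz":0},{"dx":0,"dy":0,"dz":-0.02,"wx":0,"wy":0,"wz":0},{"dx":0,"dy":0,"dz":-0.02,"wx":0,"wy":0,"wz":0}]'
```

```text
clock: 18.07
eef_pos: [0.6993, 0.0364, 0.0933]
ee_rot: [0.001, 1.0, 0.008, 0.0]
ft_force: [-1.9, -5.7, 10.8]
width: 0.004
gripper_force: 4.8
clock: 18.32
eef_pos: [0.6993, 0.0362, 0.0904]
ee_rot: [0.002, 1.0, 0.008, 0.0]
ft_force: [-0.9, -5.8, 11.1]
width: 0.005
gripper_force: 5.3
clock: 18.57
eef_pos: [0.6994, 0.0361, 0.0882]
ee_rot: [0.002, 1.0, 0.008, 0.0]
ft_force: [-3.0, -6.4, 13.6]
width: 0.007
gripper_force: 7.0
```

```bash
python3 -m pendant '[{"dx":0,"dy":0,"dz":-0.007,"wx":0,"wy":0,"wz":0},{"dx":0,"dy":0,"dz":-0.015,"wx":0,"wy":0,"wz":0},{"dx":0,"dy":0,"dz":-0.015,"wx":0,"wy":0,"wz":0}]'
python3 -m pendant '[{"dx":0,"dy":0,"dz":-0.007,"wx":0,"wy":0,"wz":0},{"dx":0,"dy":0,"dz":-0.015,"wx":0,"wy":0,"wz":0},{"dx":0,"dy":0,"dz":-0.015,"wx":0,"wy":0,"wz":0}]'
```

```text
clock: 18.82
eef_pos: [0.6994, 0.036, 0.0878]
ee_rot: [0.002, 1.0, 0.008, 0.001]
ft_force: [-8.4, -7.3, 24.9]
width: 0.002
gripper_force: 12.1
clock: 19.07
eef_pos: [0.6995, 0.036, 0.0875]
ee_rot: [0.002, 1.0, 0.008, 0.001]
ft_force: [-9.8, -8.1, 34.9]
width: 0.008
gripper_force: 17.0
```

The stop is hard at z=0.0875, 27.5 mm down with the force rising to 35 N, so the lid is home. I let the lever up slowly, staying on it.

```bash
python3 -m pendant '[{"dx":0,"dy":0,"dz":0.01,"wx":0,"wy":0,"wz":0},{"dx":0,"dy":0,"dz":0.02,"wx":0,"wy":0,"wz":0},{"dx":0,"dy":0,"dz":0.03,"wx":0,"wy":0,"wz":0},{"dx":0,"dy":0,"dz":0.04,"wx":0,"wy":0,"wz":0},{"dx":0,"dy":0,"dz":0.05,"wx":0,"wy":0,"wz":0}]'
python3 -m pendant '[{"dx":0,"dy":0,"dz":0.01,"wx":0,"wy":0,"wz":0},{"dx":0,"dy":0,"dz":0.02,"wx":0,"wy":0,"wz":0},{"dx":0,"dy":0,"dz":0.03,"wx":0,"wy":0,"wz":0},{"dx":0,"dy":0,"dz":0.04,"wx":0,"wy":0,"wz":0},{"dx":0,"dy":0,"dz":0.05,"wx":0,"wy":0,"wz":0}]'
python3 -m pendant '[{"dx":0,"dy":0,"dz":0.01,"wx":0,"wy":0,"wz":0},{"dx":0,"dy":0,"dz":0.02,"wx":0,"wy":0,"wz":0},{"dx":0,"dy":0,"dz":0.03,"wx":0,"wy":0,"wz":0},{"dx":0,"dy":0,"dz":0.04,"wx":0,"wy":0,"wz":0},{"dx":0,"dy":0,"dz":0.05,"wx":0,"wy":0,"wz":0}]'
python3 -m pendant '[{"dx":0,"dy":0,"dz":0.01,"wx":0,"wy":0,"wz":0},{"dx":0,"dy":0,"dz":0.02,"wx":0,"wy":0,"wz":0},{"dx":0,"dy":0,"dz":0.03,"wx":0,"wy":0,"wz":0},{"dx":0,"dy":0,"dz":0.04,"wx":0,"wy":0,"wz":0}]'
```

```text
clock: 19.48
eef_pos: [0.6993, 0.0362, 0.0904]
ee_rot: [0.002, 1.0, 0.008, 0.0]
ft_force: [-1.2, -5.8, 9.2]
width: 0.004
gripper_force: 4.3
clock: 19.9
eef_pos: [0.6993, 0.0369, 0.0973]
ee_rot: [0.001, 1.0, 0.008, 0.0]
ft_force: [0.1, -3.1, 6.4]
width: 0.001
gripper_force: 3.1
clock: 20.32
eef_pos: [0.6992, 0.0379, 0.1045]
ee_rot: [0.0, 1.0, 0.009, 0.0]
ft_force: [0.9, -3.6, 3.8]
width: 0.005
gripper_force: 2.1
clock: 20.65
eef_pos: [0.699, 0.0393, 0.1099]
ee_rot: [-0.001, 1.0, 0.009, 0.0]
ft_force: [1.9, -1.5, 3.0]
width: 0.008
gripper_force: 1.2
```

```bash
python3 -m pendant '[{"dx":0,"dy":0,"dz":0.007,"wx":0,"wy":0,"wz":0},{"dx":0,"dy":0,"dz":0.014,"wx":0,"wy":0,"wz":0},{"dx":0,"dy":0,"dz":0.021,"wx":0,"wy":0,"wz":0},{"dx":0,"dy":0,"dz":0.028,"wx":0,"wy":0,"wz":0},{"dx":0,"dy":0,"dz":0.035,"wx":0,"wy":0,"wz":0}]'
python3 -m pendant '[{"dx":0,"dy":0,"dz":0.007,"wx":0,"wy":0,"wz":0},{"dx":0,"dy":0,"dz":0.014,"wx":0,"wy":0,"wz":0},{"dx":0,"dy":0,"dz":0.021,"wx":0,"wy":0,"wz":0},{"dx":0,"dy":0,"dz":0.028,"wx":0,"wy":0,"wz":0},{"dx":0,"dy":0,"dz":0.035,"wx":0,"wy":0,"wz":0}]'
python3 -m pendant '[{"dx":0,"dy":0,"dz":0.01,"wx":0,"wy":0,"wz":0},{"dx":0,"dy":0,"dz":0.02,"wx":0,"wy":0,"wz":0},{"dx":0,"dy":0,"dz":0.04,"wx":0,"wy":0,"wz":0},{"dx":0,"dy":0,"dz":0.06,"wx":0,"wy":0,"wz":0}]'
```

```text
clock: 21.07
eef_pos: [0.6981, 0.0397, 0.1148]
ee_rot: [-0.001, 1.0, 0.009, -0.001]
ft_force: [1.0, 1.2, 0.0]
width: 0.007
gripper_force: 0.4
clock: 21.48
eef_pos: [0.6984, 0.0384, 0.1202]
ee_rot: [0.0, 1.0, 0.009, -0.001]
ft_force: [-0.5, -0.1, 0.0]
width: 0.007
gripper_force: 0.0
clock: 21.82
eef_pos: [0.6987, 0.0386, 0.1296]
ee_rot: [-0.0, 1.0, 0.009, -0.0]
ft_force: [0.3, -0.5, 0.3]
width: 0.004
gripper_force: 0.0
```

```bash
python3 -m pendant '[{"dx":0,"dy":0,"dz":0.25,"wx":0,"wy":0,"wz":0},{"dx":0,"dy":0,"dz":0.5,"wx":0,"wy":0,"wz":0},{"dx":-0.25,"dy":0.1,"dz":0.54,"wx":0,"wy":0,"wz":0},{"dx":-0.5,"dy":0.2,"dz":0.54,"wx":0,"wy":0,"wz":0}]'
python3 -m pendant '[{"dx":-0.25,"dy":0.05,"dz":0,"wx":0,"wy":0,"wz":0},{"dx":-0.5,"dy":0.1,"dz":0,"wx":0,"wy":0,"wz":0},{"dx":-0.5,"dy":0.1,"dz":0,"wx":0,"wy":0,"wz":0},{"dx":-0.5,"dy":0.1,"dz":0,"wx":0,"wy":0,"wz":0}]'
python3 w.py w12
python3 - <<'E'
from h import *
np.set_printoptions(precision=4,suppress=True)
for n,old in(("top",0),("side",0)):
    p,d=vision.snapshot(n);cv2.imwrite(f"pics/{n}1.png",p);c=cam(n);W=cloud(c,d)
    for k in('red','orange'):
        for ct,st,m in blob(p,k,(250,130,345,270))[:1]:print(n,k,ct,st,np.median(W[m&(d>0)],0))
a=cv2.imread("pics/w12.png");b=cv2.imread("pics/side1.png")
im=np.vstack([cv2.resize(a[0:300],(560,262)),cv2.resize(b[170:310,230:400],(400,330),interpolation=2).copy() if 0 else cv2.copyMakeBorder(cv2.resize(b[170:310,230:400],(400,330),interpolation=2),0,0,0,160,0)])
cv2.imwrite("pics/fin.png",im)
E
```

```text
clock: 22.15
eef_pos: [0.627, 0.0689, 0.214]
ee_rot: [-0.001, 1.0, 0.007, 0.004]
ft_force: [-0.9, 0.8, -0.7]
width: 0.005
gripper_force: 0.0
clock: 22.48
eef_pos: [0.5471, 0.0839, 0.2112]
ee_rot: [0.001, 1.0, 0.01, -0.0]
ft_force: [0.9, 0.2, 0.1]
width: 0.006
gripper_force: 0.0
22.4833 [0.5471 0.0839 0.2112] [ 0.0005  0.9999  0.0103 -0.0001] 0.006175490992670564 [0.8634 0.2048 0.0957] [ 0.1931  0.5406 -0.6047  1.7715  0.3704  0.9457 -2.1156]
red [277.1  69.4] [248, 37, 54, 56, 1475] [0.6614 0.1184 0.0464] [0.6634 0.1219 0.0515]
white [255.4  26.6] [148, 10, 196, 49, 4289] [0.6916 0.1311 0.0925] [0.7028 0.1434 0.046 ]
white [ 23.6 232.4] [0, 199, 97, 63, 2294] [0.5038 0.3616 0.0993] [0.4854 0.41   0.046 ]
white [387.7 244.2] [341, 221, 84, 44, 1970] [ 0.4676 -0.0182  0.0014] [ 0.4797 -0.0026  0.046 ]
dgreen [225.3  82.2] [144, 34, 166, 89, 9576] [0.651  0.1917 0.0019] [0.6509 0.175  0.046 ]
dgreen [453.3 259.6] [430, 238, 48, 44, 1657] [ 0.4622 -0.0798  0.0461] [ 0.4623 -0.0799  0.046 ]
dgreen [179.5   7.9] [140, 0, 120, 17, 1076] [0.7083 0.2087 0.0838] [0.7177 0.2161 0.046 ]
top red [275.9 181.7] [274, 177, 6, 9, 27] [0.667  0.1436 0.0454]
side orange [293.6 242.1] [285, 234, 16, 14, 116] [0.663  0.14   0.0443]
```

View pics/fin.png

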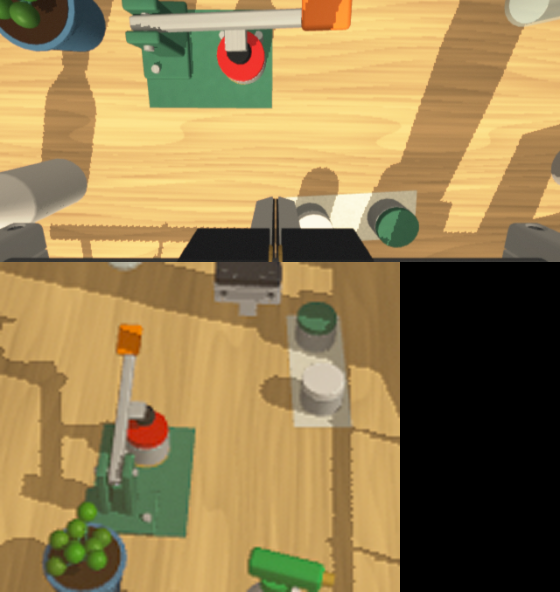

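The pictures show the red tin standing in the press at wrist-view (241,55), with the lever up. The lid top measures 46 mm, down from 52 mm, and white and green are still on their mat. I hand it in.

```bash
python3 -c "
from cell import close_job;print(close_job())"
```

```text
the job is handed in; nothing more can be done
None
```

I handed the job in at about 22.5 s: the red tin is in the press against the pins with its lid home (top at 46 mm), the lever was let up in about 2 s and is at its top, and the white and green tins are still in place.

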